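# Square up a frame corner and hold it

### The arm

A 6-joint arm with a two-finger parallel gripper is mounted at the origin on the work surface. World frame = base frame: x ahead of the robot, y to its left, z up, the work surface at z = 0. Lengths are in m, angles in rad, forces in N, time in s.
With the tool pointing down it reaches from about 0.4 to 0.825 m from the base axis. Payload 7 kg.
Tool frame: the origin (TCP) lies at the very end of the fingers, on their centre line; the grasp point (between the pads) lies 19 mm behind it; x points along the fingers, y is the direction in which the jaws open and shut, and the axes are right-handed (so a half turn about x gives the same grasp; the last joint's range is limited). The gripper opens to 88 mm and grips with 3 to 60 N. Pads are 19 mm wide; open, the fingers measure 130 mm over their backs; the gripper's body (78 mm by 193 mm) begins 47 mm behind the grasp point.
Start: joints at [1.592, 0.359, 0.012, 0, -1.224, -0.288], TCP at [0.178, 0.651, 0.227] pointing down, gripper open.
Joint ranges: [-3.07, 3.07], [-1.43, 2.12], [-1.02, 1.25], [-3.03, 1.67], [-3.05, -0], [-3.03, 3.03]. Speed limits (rad/s): [2.39, 2.39, 3.01, 3.14, 3.14, 3.14].

### API

Orientations are given as [roll, pitch, yaw] about the fixed x, y, z axes, in that order (R = Rz(yaw) Ry(pitch) Rx(roll)).
In Python, from station import arm gives the robot as it stands.
- The arm moves only by the shell command python3 -m inch 'ROWS' [OPENING] [FORCE]. ROWS is text: rows parted by semicolons, each of 6 numbers parted by spaces: the shift along the world's x, y, z in units of 30 mm (1.0 is 30 mm), then the turn, a rotation vector about the world's x, y, z in units of 5 degrees (1.0 is 5 degrees). In form: dx dy dz wx wy wz; .... A call has 1 to 12 rows; each row shifts and turns the commanded pose from where the row before left it; what a row does not reach is not made up. A row lasts 1/8 s, in which the tool goes at most 62.5 mm and 10.7 degrees, less where a joint would pass 70% of its speed; a pose out of reach is approached as far as the arm can. A call is refused whole if a number of a shift passes 1 or a number of a turn 1, either way. A call with a gripper value outside its range is refused whole. OPENING is the opening, from 0 (shut) to 1 (fully open), set as the call begins (- or left out, the last holds). The fingers move at their own pace and stop on an object; FORCE is the grip in N (left out, the last holds). Time passes only in rows, so rows that do not move let the fingers close. It gives the time, the measured TCP pose, the force and the opening at its end, in the units of the state.
- arm.get_state(): the state, without advancing time (a new reading comes with each control period).
- arm.grab_frame(name): name is "scene" or "top" or "wrist"; returns a dict with "frame" (400x640x3 uint8, red, green, blue), "range_z" (400x640 float32, m along the optical axis (not along the pixel's ray), 0 where there is no reading), "mtx" (3x3 intrinsics, pixels), "pose" (4x4, takes a point from camera to world coordinates). Camera axes: x right, y up, looking along -z (the intrinsics and any distortion apply to the point x, -y, -z); pixel columns grow to the right and rows downward; lengths in m; the calibration is good to about 2 mm. A picture is of the moment at which its call begins.
- arm.job_done(): hands the job in, once; it reports no verdict.
Trained networks look in a picture, given as the dict that the camera call returned (one of the last four; its "shot" number tells which), for a name from the list of things; names that differ only in an ending like _2 or _b are one class to them, and where a whole thing is asked for, a point or a joint stands for the part that bears it (a point fixed in the world has none). Each returns a list of dicts, best first, with "confidence" (0 to 1); they miss things now and then, are a little off and sometimes report something else, mostly with a low value. They report only what shows in the picture. A call takes as long as a camera call.
- arm.search_frame(picture, target): "extent" ([centre column, centre row, width, height] as shares, 0 to 1, of the picture: columns of its width, rows of its height, round what is visible of it).
- arm.masks_of(picture, target): "mask" (400x640 bool, what is visible of it) and "extent" ([centre column, centre row, width, height] as shares, 0 to 1, of the picture: columns of its width, rows of its height, round what is visible of it).
- arm.place_of(picture, target): "position" ([column, row] as shares, 0 to 1, of the picture: columns of its width, rows of its height: a listed point, or the origin of a listed thing).
The state is a dict: "t": time; "q": joint angles; "qd": joint speeds; "joint_efforts": joint torques, N m; "eef_pos": TCP position; "ee_rot": TCP orientation; "force": force on the tool from outside, world axes, zero at the start; "moment": the same for the moment, N m; "width": finger opening in m.
Only numpy, scipy, OpenCV 4.12 (cv2) and the standard library are available. Lean on these libraries where they do the work, as an engineer would, in place of code of your own. Each camera call takes 0.05 s, during which the arm holds its last target. There are 200 camera calls.

### The job

Pick up the carpenter's square by its red wooden handle, lifting it clear of the bench, and lower it into the inside corner of the timber frame. Press it into the corner until one leg lies flush along the dark rail and the other leg has pushed the leaning pale post square and lies flush along it; keep the square flat. The job finishes while you are still gripping the handle and pressing the square firmly against both timbers (the post springs back if you let go); leave the other things on the bench where they stand.

Things in the scene. Friction and masses are not known exactly. Their poses are not given: they have to be found in the camera images.
- square_grip (a point): Centre of the square's red wooden handle, half-way up, 34 mm above the underside. The handle is an upright bar on the diagonal brace: 70 mm long, 20 mm thick, its top 60 mm above the underside. Axes as square. Its length runs along (-1, 1, 0), its 20 mm thickness along (1, 1, 0), so fingers close along (1, 1, 0). The square balances within about 10 mm of it.
- square_heel (a point): The square's heel: outer corner of the L, on its underside; axes as square.
- square: Loose carpenter's square (about 0.3 kg), flat on the bench left or right of the frame: aluminium L, 8 mm thick, two equal legs 150 mm long (outer edges), 35 mm wide, with a diagonal brace 30 mm wide. Origin on the underside below the handle's centre. z up; one leg runs from the heel (outer corner) along +x, the other along +y; the heel is at -50 mm x, -50 mm y.
- frame: Timber frame corner lying on the bench: dark rail fixed, pale post hinged at the corner. Origin at bench height where the handle's centre stands when the square is home, +50 mm x, +50 mm y from the inside corner. z up; the rail runs from the corner along +x, the post (when square) along +y. A steel clamp with blue knob, 46 mm high, holds the rail from outside, 170 mm from the corner.
- corner (a point): Inside corner of the frame at bench height, where the square's heel belongs; axes as frame. The rail's inner face is the plane y = 0 from here, the square post's inner face the plane x = 0.
- rail: The dark wooden rail, fixed: 45 mm wide, 28 mm high, its inner face runs 200 mm along +x from the corner. Origin at the inside corner, axes as frame.
- post (a joint): Lean of the pale post (45 mm wide, 28 high, 200 long): 0 = square to the rail, positive = free end leans into the opening (rad). Starts at 0.08 to 0.17. Pivot: brass pin at its rail end, 22.5 mm behind its inner face, level with the rail's inner face. Springy: pushing it square takes about 0.4 N m (3 N at 150 mm); let go, it leans in again.
- post_tip (a point): Free end of the post, on its inner edge, half-way up (14 mm).
- mallet: Turned wooden mallet standing on its head, 76 mm across, 195 mm high; origin under its centre. Bystander.
- glue: Glue bottle, 60 mm across, 130 mm high, upright; origin under its centre. Bystander.
- blank: Reddish wood blank 50 x 130 x 50 mm; origin under its centre. Bystander.
- leg: Dark red turned leg with square ends, 250 mm long (x), 34 mm thick, lying; origin under its centre. Bystander.
- chisel: Chisel lying along its x axis, 245 mm long, 29 mm thick; origin on the bench below its middle. Bystander.
- tin: Steel tin, 56 mm across, 50 mm high, standing just outside the post, near the frame's corner; origin under its centre. Bystander.

How it is judged:
On the way:
1. the square is lifted clear of the bench (20 mm) in the gripper (height (world z) of square above 0.02 m and contact force between the fingers and square above 1 N), for 0.1 s.
At the end, for the whole second after the job is handed in: Through the last second: square still gripped, heel within 4 mm of the inside corner and under 15 mm high, flat within 0.06 rad, in line with the rail within 0.02 rad, pressing rail and post with over 1.5 N each, post square within 0.02 rad, square at rest (under 20 mm/s) (value of joint post between -0.02 and 0.02 rad and angle between the x axis of square and the x axis of frame, either way round below 0.02 rad and horizontal distance between square_heel and corner below 0.004 m and height (world z) of square_heel below 0.015 m and angle between square's own z axis and vertical below 0.06 rad and contact force between square and rail above 1.5 N and contact force between square and post above 1.5 N and contact force between the fingers and square above 2 N and linear speed of square below 0.02 m/s); the arm keeps its last pose, push and grip.
It fails at once if another thing on the bench is shifted or knocked (over 25 mm) (distance of any of mallet, glue, blank, leg, chisel, tin from where it was at the start of the episode above 0.025 m).
It also fails if it takes over 51 s, if anything falls off the work surface, if the arm or the gripper's body presses on something with over 40 N, if the wrist force passes 120 N, or if a joint passes its speed limit or range.

## Working session

There is one attempt and no reset: what is moved stays moved. The work goes in short steps, Python scripts to look and compute and a shell command to move; the robot and the scene stay as the last step left them, time stands still between calls to the robot, and variables do not carry over. Pictures are saved under pics/ and viewed, about 8 in all and at most 12, crops included, and the job is handed in when it is done.

```bash
ls; mkdir -p pics; cat > h.py <<'E'
import numpy as np, cv2
from station import arm
def pix(d,u,v,z=None):
    """pixel->world; z given: ray to height z, else depth"""
    K,T=d["mtx"],d["pose"]
    r=np.array([(u-K[0,2])/K[0,0],-(v-K[1,2])/K[1,1],-1.0])
    if z is None:
        p=d["range_z"][int(round(v)),int(round(u))]; return T[:3,:3]@(r*p)+T[:3,3]
    w=T[:3,:3]@r; return T[:3,3]+w*(z-T[2,3])/w[2]
def cloud(d):
    K,T=d["mtx"],d["pose"]; Z=d["range_z"]; v,u=np.mgrid[:400,:640]
    P=np.stack([(u-K[0,2])/K[0,0]*Z,-(v-K[1,2])/K[1,1]*Z,-Z],-1)
    return P@T[:3,:3].T+T[:3,3]
def save(d,n): cv2.imwrite("pics/"+n,d["frame"][:,:,::-1])
E
python3 - <<'E'
from h import *
s=arm.get_state(); print({k:np.round(v,3) for k,v in s.items()})
for n in ["top","scene"]:
    d=arm.grab_frame(n); save(d,n+".png"); print(n,d["mtx"].round(1).tolist(),d["pose"].round(3).tolist(), [k for k in d])
    for t in ["square_grip","square_heel","square","corner","frame","post_tip","tin","mallet","glue","blank","leg","chisel"]:
        r=arm.place_of(d,t)
        for q in r[:1]:
            u,v=q["position"][0]*640,q["position"][1]*400
            print(t,round(q["confidence"],2),round(u),round(v),pix(d,u,v).round(3))
E
```

```text
pics
{'t': np.float64(0.0), 'q': array([ 1.592,  0.359,  0.011, -0.   , -1.224, -0.288]), 'qd': array([ 0.001, -0.001, -0.001, -0.   , -0.001,  0.   ]), 'joint_efforts': array([ 1.0000e-03, -5.8271e+01,  2.9305e+01,  6.9970e+00,  7.0000e-03,
       -0.0000e+00]), 'eef_pos': array([0.178, 0.651, 0.226]), 'ee_rot': array([ 1.653,  1.569, -1.755]), 'force': array([-0.193,  0.779,  0.124]), 'moment': array([ 0.022, -0.017,  0.032]), 'width': np.float64(0.088)}
top [[363.5, 0.0, 326.3], [0.0, 363.5, 204.8], [0.0, 0.0, 1.0]] [[-0.007, 0.981, -0.194, 0.304], [-1.0, -0.007, -0.001, -0.007], [-0.002, 0.194, 0.981, 1.377], [0.0, 0.0, 0.0, 1.0]] ['frame', 'range_z', 'mtx', 'pose', 'shot']
square_grip 0.86 376 214 [ 0.528 -0.188  0.061]
square_heel 0.74 360 208 [ 0.561 -0.133  0.006]
square 0.77 372 219 [ 0.511 -0.173  0.057]
corner 0.89 273 191 [0.63  0.201 0.005]
frame 0.81 268 207 [0.568 0.218 0.003]
post_tip 0.66 270 208 [0.565 0.212 0.003]
tin 0.69 302 185 [0.657 0.089 0.002]
mallet 0.7 274 158 [0.742 0.189 0.078]
glue 0.49 335 150 [ 0.779 -0.041  0.057]
blank 0.71 268 208 [0.567 0.217 0.003]
leg 0.63 476 220 [ 0.508 -0.566  0.03 ]
chisel 0.74 172 225 [0.5   0.577 0.014]
scene [[385.1, 0.0, 317.4], [0.0, 385.1, 198.7], [0.0, 0.0, 1.0]] [[0.696, -0.504, 0.512, 1.158], [0.718, 0.47, -0.513, -0.626], [0.018, 0.725, 0.689, 0.879], [0.0, 0.0, 0.0, 1.0]] ['frame', 'range_z', 'mtx', 'pose', 'shot']
square_grip 0.87 268 226 [ 0.535 -0.197  0.062]
square_heel 0.7 292 236 [ 0.571 -0.142  0.005]
square 0.7 270 235 [ 0.544 -0.2    0.032]
corner 0.7 383 196 [0.665 0.17  0.035]
frame 0.8 368 184 [0.573 0.208 0.   ]
post_tip 0.75 327 172 [0.452 0.126 0.028]
tin 0.53 415 131 [0.503 0.576 0.018]
mallet 0.84 417 214 [0.795 0.165 0.049]
glue 0.61 371 266 [ 0.821 -0.078  0.041]
blank 0.55 156 244 [ 0.339 -0.452  0.018]
leg 0.56 151 313 [ 0.542 -0.566  0.033]
chisel 0.75 415 131 [0.502 0.578 0.019]
```

View pics/top.png

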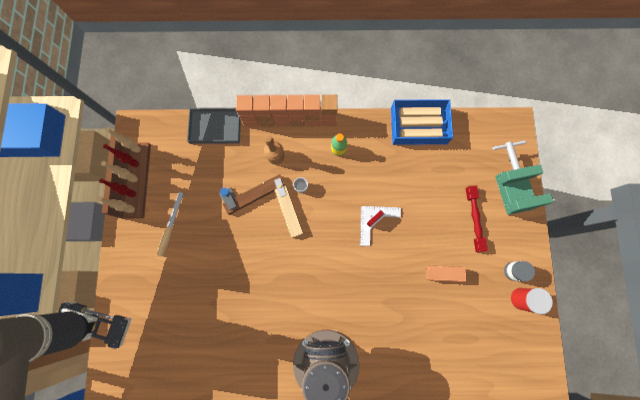

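View pics/scene.png

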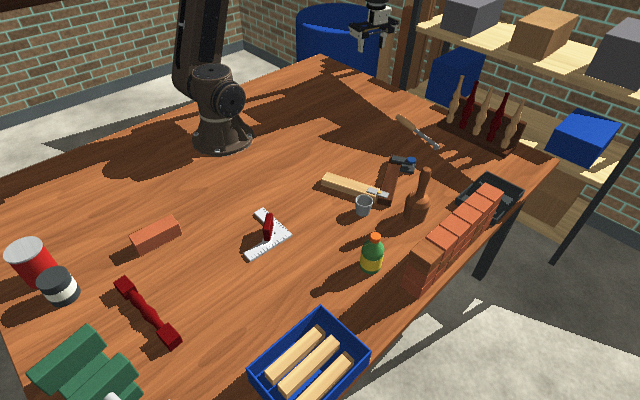

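The square lies at about pixel (376,217) with its heel up-left. The frame corner is near (280,182), with the rail running left and the post down. I'll go over the frame with the wrist camera first.

```bash
python3 -m inch '0.7 -1 0.2 0 0 0;0.7 -1 0.2 0 0 0;0.7 -1 0.2 0 0 0;0.7 -1 0.2 0 0 0;0.7 -1 0.2 0 0 0;0.7 -1 0.2 0 0 0;0.7 -1 0.2 0 0 0;0.7 -1 0.2 0 0 0;0.7 -1 0.2 0 0 0;0.7 -1 0.2 0 0 0;0.7 -1 0.2 0 0 0;0.7 -1 0.2 0 0 0'; python3 -m inch '0.7 -1 0 0 0 0;0.7 -1 0 0 0 0;0 0 0 0 0 0;0 0 0 0 0 0'
python3 - <<'E'
from h import *
from scipy.spatial.transform import Rotation as R
s=arm.get_state(); M=R.from_euler('xyz',s['ee_rot']).as_matrix(); print(s['t'],s['eef_pos'],s['q'].round(2),s['force'].round(2)); print(M.round(3))
d=arm.grab_frame("wrist"); save(d,"w1.png"); print(d["mtx"].round(1).tolist(),d["pose"].round(3).tolist())
np.savez("w1.npz",**d)
for t in ["corner","post_tip","tin","square_grip","mallet","frame"]:
    for q in arm.place_of(d,t)[:1]:
        u,v=q["position"][0]*640,q["position"][1]*400
        print(t,round(q["confidence"],2),round(u),round(v),pix(d,u,v).round(3))
E
```

```text
t: 2.8
eef_pos: [0.4305, 0.2901, 0.299]
ee_rot: [-1.968, 1.57, 0.907]
force: [-0.2, 0.2, 0.7]
width: 0.0877
t: 3.3
eef_pos: [0.472, 0.2311, 0.2986]
ee_rot: [-1.548, 1.571, 1.326]
force: [-0.3, -0.5, -0.6]
width: 0.0878
3.3 [0.47195256 0.23109568 0.29861528] [ 0.83  0.07 -0.2  -0.   -1.3   0.47] [-0.26 -0.49 -0.61]
[[ 0.    -0.264 -0.964]
 [ 0.    -0.964  0.264]
 [-1.    -0.     0.   ]]
[[335.8, 0.0, 319.7], [0.0, 335.8, 201.1], [0.0, 0.0, 1.0]] [[-0.264, 0.93, 0.256, 0.543], [-0.964, -0.255, -0.07, 0.211], [0.0, -0.266, 0.964, 0.456], [0.0, 0.0, 0.0, 1.0]]
corner 0.92 318 24 [0.635 0.188 0.027]
post_tip 0.77 401 161 [0.448 0.123 0.001]
```

View pics/w1.png

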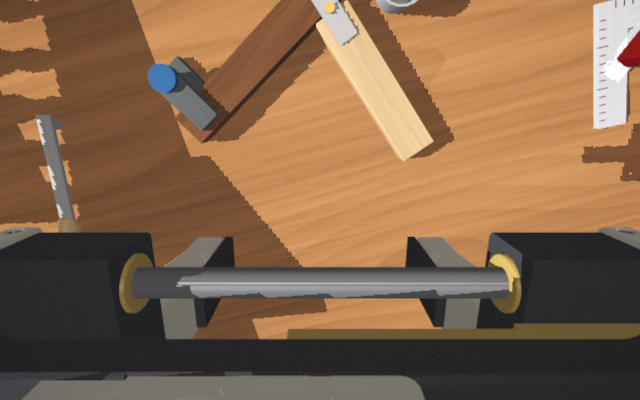

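```bash
python3 - <<'E'
from h import *
d=dict(np.load("w1.npz")); P=cloud(d); Z=P[...,2]
print("bench z", np.median(Z[150:200,250:330]), "rail", Z[70,260],"post",Z[90,375])
m=((Z>0.022)&(Z<0.033)).astype(np.uint8); m[200:]=0
for name,a,b in [("rail",(0.63,0.2),119),("post",(0.63,0.2),209)]:
    pass
n,l=cv2.connectedComponents(m)
def edge(seed_uv, roi, side):
    mm=(l==l[seed_uv[1],seed_uv[0]])&roi
    X=P[mm][:,:2]
    return X
u=np.arange(640)[None,:]; v=np.arange(400)[:,None]
rail=(m>0)&(u>225)&(u<300)&(v>20)&(v<115)
post=(m>0)&(u>335)&(u<425)&(v>45)&(v<150)
C=np.array([0.635,0.19])
res={}
for name,mm,ang,s in [("rail",rail,119,1),("post",post,209,-1)]:
    X=P[mm][:,:2]
    for it in range(3):
        t=np.array([np.cos(np.radians(ang)),np.sin(np.radians(ang))]); nrm=np.array([-t[1],t[0]])*s
        a=(X-C)@t; b=(X-C)@nrm; E=[]
        for lo in np.arange(a.min()+.005,a.max()-.005,.004):
            k=(a>=lo)&(a<lo+.004)
            if k.sum()>5: E.append(X[k][np.argmax(b[k])])
        E=np.array(E,np.float32); L=cv2.fitLine(E,cv2.DIST_HUBER,0,.002,.001).ravel()
        if L[:2]@t<0: L[:2]*=-1
        ang=np.degrees(np.arctan2(L[1],L[0]))
    r=(E-L[2:])@np.array([-L[1],L[0]])
    print(name,mm.sum(),"ang",ang,"rms",r.std(),"width",np.percentile(b,99.5)-np.percentile(b,.5),"len",a.max()-a.min())
    res[name]=(L,ang)
(L1,a1),(L2,a2)=res["rail"],res["post"]
A=np.array([L1[:2],-L2[:2]]).T; k=np.linalg.solve(A,L2[2:]-L1[2:]); print("intersection",L1[2:]+k[0]*L1[:2])
print("lean",a1+90-a2, np.radians(a1+90-a2))
E
```

```text
bench z -0.0001552325977288993 rail 0.028948696157113984 post 0.02801334435665398
rail 3648 ang 118.3229 rms 0.0009714328 width 0.04447758093490944 len 0.13823527214271428
post 4508 ang -160.1871 rms 0.003002229 width 0.04455413540215673 len 0.16159461400016717
intersection [0.635877   0.19222364]
lean 368.51 6.431713
```

```bash
python3 -m inch '0.5 -1 0 0 0 0;0.5 -1 0 0 0 0;0.2 -1 0 0 0 0;0 -1 0 0 0 0;0 0 0 0 0 0;0 0 0 0 0 0'
python3 - <<'E'
from h import *
d=arm.grab_frame("wrist"); save(d,"w2.png"); np.savez("w2.npz",**d)
for t in ["corner","post_tip","tin","square_grip","square_heel","square"]:
    for q in arm.place_of(d,t)[:1]:
        u,v=q["position"][0]*640,q["position"][1]*400
        print(t,round(q["confidence"],2),round(u),round(v),pix(d,u,v).round(3))
E
python3 -m inch '0 -1 0 0 0 -1;0 -1 0 0 0 -1;0 -1 0 0 0 -1;0 -1 0 0 0 -1;0 -1 0 0 0 -1;0 -1 0 0 0 0;0 -1 0 0 0 0;0 0 0 0 0 0;0 0 0 0 0 0'
python3 - <<'E'
from h import *
d=arm.grab_frame("wrist"); save(d,"w3.png"); np.savez("w3.npz",**d)
for t in ["corner","post_tip","tin","square_grip","square_heel","square"]:
    for q in arm.place_of(d,t)[:1]:
        u,v=q["position"][0]*640,q["position"][1]*400
        print(t,round(q["confidence"],2),round(u),round(v),pix(d,u,v).round(3))
a,b=[cv2.imread("pics/w%d.png"%i) for i in (2,3)]
cv2.imwrite("pics/w23.png",cv2.resize(np.vstack([a,b]),(480,600)))
E
```

```text
t: 4.4
eef_pos: [0.508, 0.1114, 0.2987]
ee_rot: [-2.036, 1.57, 0.838]
force: [0.2, 0.6, -0.2]
width: 0.0875
corner 0.83 234 83 [0.635 0.184 0.028]
post_tip 0.64 322 209 [0.454 0.123 0.026]
tin 0.64 308 55 [0.645 0.088 0.004]
square_grip 0.86 558 91 [ 0.525 -0.18   0.048]
square_heel 0.93 498 64 [ 0.572 -0.141  0.   ]
square 0.88 539 93 [ 0.525 -0.179  0.014]
t: 5.88
eef_pos: [0.508, -0.0987, 0.2985]
ee_rot: [-0.088, 1.571, 2.35]
force: [-0.8, -0.1, 0.2]
width: 0.0877
corner 0.75 111 224 [0.632 0.164 0.029]
tin 0.63 152 178 [0.637 0.067 0.046]
square_grip 0.88 369 111 [ 0.526 -0.187  0.06 ]
square_heel 0.62 313 108 [ 0.571 -0.14  -0.   ]
square 0.91 366 112 [ 0.527 -0.184  0.06 ]
```

View pics/w23.png

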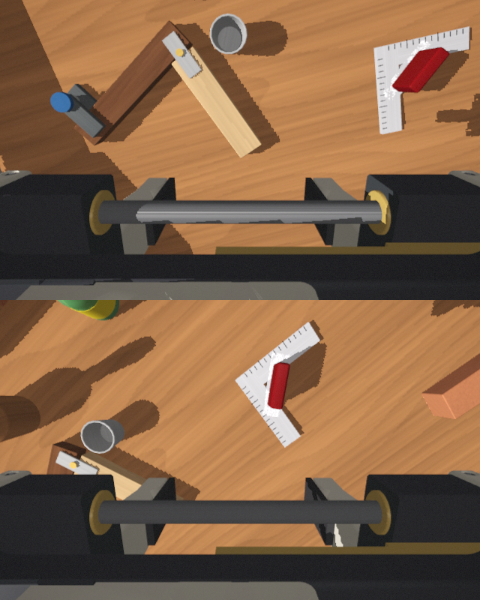

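```bash
cat > meas.py <<'E'
from h import *
def line(X,C,ang,s):
    for it in range(4):
        t=np.array([np.cos(np.radians(ang)),np.sin(np.radians(ang))]); nrm=np.array([-t[1],t[0]])*s
        a=(X-C)@t; b=(X-C)@nrm; E=[]
        for lo in np.arange(a.min()+.008,a.max()-.008,.004):
            k=(a>=lo)&(a<lo+.004)
            if k.sum()>5: E.append(X[k][np.argmax(b[k])])
        E=np.array(E,np.float32); L=cv2.fitLine(E,cv2.DIST_HUBER,0,.001,.001).ravel()
        if L[:2]@t<0: L[:2]*=-1
        ang=np.degrees(np.arctan2(L[1],L[0]))
    r=(E-L[2:])@np.array([-L[1],L[0]])
    print(" line ang %.2f resid med %.4f width %.4f len %.4f"%(ang%360,np.median(abs(r)),np.ptp(b),np.ptp(a)))
    return L,ang
def inter(L1,L2):
    k=np.linalg.solve(np.array([L1[:2],-L2[:2]]).T,L2[2:]-L1[2:]); return L1[2:]+k[0]*L1[:2]
def flat(d,z):
    K,T=d["mtx"],d["pose"]; v,u=np.mgrid[:400,:640]
    r=np.stack([(u-K[0,2])/K[0,0],-(v-K[1,2])/K[1,1],-np.ones(u.shape)],-1)@T[:3,:3].T
    return (T[:3,3]+r*((z-T[2,3])/r[...,2])[...,None])
if __name__=="__main__":
    for f in ["w2","w3"]:
        d=dict(np.load(f+".npz")); h=cv2.cvtColor(d["frame"],cv2.COLOR_RGB2HSV); Z=cloud(d)[...,2]
        F=flat(d,.008); c=np.array([.526,-.187]); near=np.linalg.norm(F[...,:2]-c,axis=-1)<.13
        w=near&(h[...,1]<70)&(h[...,2]>120)&(Z<.014)
        n,l,st,_=cv2.connectedComponentsWithStats(w.astype(np.uint8)); i=1+np.argmax(st[1:,4]); w=l==i
        X=F[w][:,:2]; print(f,"square px",w.sum(),"z",np.median(Z[w]))
        H=np.array([.571,-.14]); # x leg ~185deg, y leg ~275
        dx=X-H; g=np.radians(187); tx=np.array([np.cos(g),np.sin(g)]); ty=np.array([-tx[1],tx[0]])
        A,B=dx@tx,dx@ty
        L1,a1=line(X[(B<.03)&(A>.0)],H,187,-1); L2,a2=line(X[(A<.03)&(B>0)],H,277,1)
        hh=inter(L1,L2); print(" heel",hh,"yaw",a1%360,(a2-90)%360, "legs",A.max(),B.max())
        g=np.radians(((a1%360)+((a2-90)%360))/2); tx=np.array([np.cos(g),np.sin(g)]); ty=np.array([-tx[1],tx[0]])
        print(" grip from heel",hh+.05*tx+.05*ty)
        r=near&(Z>.055)&(Z<.066)&(h[...,1]>150); rect=cv2.minAreaRect(cloud(d)[r][:,:2].astype(np.float32)); print(" handle top",rect,"z",np.median(Z[r]))
    d=dict(np.load("w2.npz")); P=cloud(d); Z=P[...,2]; F=flat(d,.028)[...,:2]
    C=np.array([.636,.192]); h=cv2.cvtColor(d["frame"],cv2.COLOR_RGB2HSV)
    m=(Z>.023)&(Z<.033); D=F-C
    t=np.array([np.cos(np.radians(118.3)),np.sin(np.radians(118.3))]); a=D@t; b=D@np.array([-t[1],t[0]])
    L1,a1=line(F[m&(a>.03)&(a<.145)&(b<.02)&(b>-.06)],C,118.3,1)
    L2,a2=line(F[m&(a>-.06)&(a<.04)&(b>.045)&(b<.19)],C,199.8,-1)
    print("frame int",inter(L1,L2),"yaw",a1,"lean",np.radians((a1+90-a2)%360))
E
python3 meas.py
```

```text
w2 square px 6000 z 0.007889415973636432
 line ang 177.02 resid med 0.0003 width 0.0433 len 0.1508
 line ang 267.01 resid med 0.0001 width 0.0308 len 0.1503
 heel [ 0.5727505 -0.1368187] yaw 177.01572 177.0104 legs 0.15249973919177678 0.14836135004884807
 grip from heel [ 0.520213   -0.18414536]
 handle top ((0.5194677114486694, -0.1866883635520935), (0.02021140791475773, 0.06911483407020569), 41.536720275878906) z 0.05958065999204021
w3 square px 5522 z 0.007865140524273312
 line ang 177.00 resid med 0.0001 width 0.0372 len 0.1509
 line ang 266.98 resid med 0.0001 width 0.0304 len 0.1507
 heel [ 0.5725654  -0.14090553] yaw 176.99644 176.97708 legs 0.15202801322132273 0.14874281667344008
 grip from heel [ 0.5200062  -0.18820806]
 handle top ((0.5201531648635864, -0.1882411241531372), (0.020163927227258682, 0.06756426393985748), 41.85251998901367) z 0.059551319353540244
 line ang 118.38 resid med 0.0002 width 0.0457 len 0.1144
 line ang 199.90 resid med 0.0001 width 0.0451 len 0.1521
frame int [0.6354108  0.19167897] yaw 118.38329 lean 0.1479908
```

```bash
python3 -m inch '0.1 -0.74 -1 0 0 -0.39;0.1 -0.74 -1 0 0 -0.39;0.1 -0.74 -1 0 0 -0.39;0.1 -0.74 -1 0 0 -0.39;0 0 -1 0 0 0;0 0 0 0 0 0;0 0 0 0 0 0'
python3 - <<'E'
from h import *
from scipy.spatial.transform import Rotation as R
from meas import flat
s=arm.get_state(); M=R.from_euler('xyz',s['ee_rot']).as_matrix(); print(s['eef_pos'],np.degrees(np.arctan2(M[1,1],M[0,1]))%180,M[:,0].round(3))
d=arm.grab_frame("wrist"); save(d,"w4.png"); P=cloud(d); Z=P[...,2]
h=cv2.cvtColor(d["frame"],cv2.COLOR_RGB2HSV)
r=(Z>.05)&(Z<.068)&(h[...,1]>150)&(np.linalg.norm(P[...,:2]-[.52,-.188],axis=-1)<.06)
print(r.sum()); print(cv2.minAreaRect(P[r][:,:2].astype(np.float32)),np.median(Z[r]))
E
```

```text
t: 7.1
eef_pos: [0.5208, -0.1876, 0.1498]
ee_rot: [-2.726, 1.569, -0.423]
force: [-0.6, -0.1, 1.5]
width: 0.0879
[ 0.5207608  -0.18762614  0.14975883] 41.96293737156566 [ 0.001 -0.001 -1.   ]
2052
((0.5201442241668701, -0.1889597773551941), (0.018453538417816162, 0.06785254925489426), 41.7475471496582) 0.05951666438608688
```

View pics/w4.png

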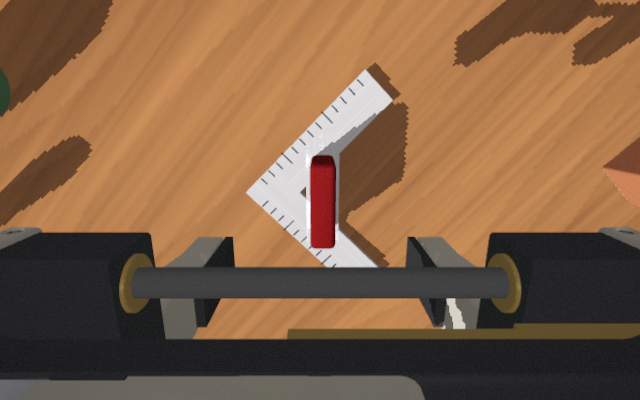

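The wrist view shows the red handle centred between the jaws (column ~322) and lined up with them. I'll descend and grip.

```bash
python3 -m inch '0 -0.02 -0.9 0 0 0;0 -0.02 -0.9 0 0 0;0 0 -0.9 0 0 0;0 0 -0.9 0 0 0;0 0 -0.9 0 0 0;0 0 0 0 0 0;0 0 0 0 0 0'; python3 -m inch '0 0 0 0 0 0;0 0 0 0 0 0;0 0 0 0 0 0;0 0 0 0 0 0;0 0 0 0 0 0;0 0 0 0 0 0;0 0 0 0 0 0;0 0 0 0 0 0' 0 50
```

```text
t: 8.02
eef_pos: [0.5213, -0.1888, 0.0152]
ee_rot: [-2.45, 1.569, -0.147]
force: [0.6, 0.6, 0.3]
width: 0.088
t: 9.02
eef_pos: [0.5198, -0.1889, 0.0135]
ee_rot: [0.947, 1.57, -3.034]
force: [-1.1, -1.2, 0.7]
width: 0.0197
```

```bash
python3 -m inch '0 0 0.3 0 0 0;0 0 0.9 0 0 0;0 0 0.9 0 0 0;0 0 0.9 0 0 0;0 0 0 0 0 0'; python3 -m inch '0.03 0.93 0 0 0 -0.78;0.03 0.93 0 0 0 -0.78;0.03 0.93 0 0 0 -0.78;0.03 0.93 0 0 0 -0.78;0.03 0.93 0 0 0 -0.78;0.03 0.93 0 0 0 -0.78;0.03 0.93 0 0 0 -0.78;0.03 0.93 0 0 0 -0.78'; python3 -m inch '0.03 0.93 0 0 0 -0.78;0.03 0.93 0 0 0 -0.78;0.03 0.93 0 0 0 -0.78;0.03 0.93 0 0 0 -0.78;0.03 0.93 0 0 0 -0.78;0.03 0.93 0 0 0 -0.78;0.03 0.93 0 0 0 -0.78;0 0 0 0 0 0;0 0 0 0 0 0'
cat > chk.py <<'E'
import sys
from h import *
from meas import line,inter,flat
from scipy.spatial.transform import Rotation as R
s=arm.get_state(); M=R.from_euler('xyz',s['ee_rot']).as_matrix()
print(s['t'],s['eef_pos'].round(4),"toolyaw",(np.degrees(np.arctan2(M[1,1],M[0,1]))%180).round(2),"down",M[:,0].round(4),"w",s['width'].round(4))
d=arm.grab_frame("wrist"); save(d,sys.argv[1]); np.savez("last.npz",**d)
E
python3 chk.py w5.png
```

```text
t: 9.65
eef_pos: [0.5214, -0.189, 0.1058]
ee_rot: [-2.341, 1.566, -0.039]
force: [-0.3, 0.9, -4.3]
width: 0.0197
t: 10.65
eef_pos: [0.5262, 0.035, 0.1023]
ee_rot: [1.589, 1.569, -2.939]
force: [-0.1, -0.2, -3.9]
width: 0.0202
t: 11.78
eef_pos: [0.5326, 0.229, 0.1024]
ee_rot: [2.442, 1.569, -2.56]
force: [-0.1, -0.5, -3.1]
width: 0.02Traceback (most recent call last):
  File "chk.py", line 6, in <module>
    print(s['t'],s['eef_pos'].round(4),"toolyaw",(np.degrees(np.arctan2(M[1,1],M[0,1]))%180).round(2),"down",M[:,0].round(4),"w",s['width'].round(4))
                                                                                                                                 ^^^^^^^^^^^^^^^^
AttributeError: 'float' object has no attribute 'round'
```

```bash
sed -i "s/s\['width'\].round(4)/s['width']/" chk.py; cat >> chk.py <<'E'
# held square: outer edges from a plane at its top face
P=cloud(d); Z=P[...,2]; h=cv2.cvtColor(d["frame"],cv2.COLOR_RGB2HSV)
g=s['eef_pos']; zt=g[2]-.015+.008; F=flat(d,zt)[...,:2]
yaw=float(sys.argv[2]) if len(sys.argv)>2 else 118.35
def ax(y): y=np.radians(y); return np.array([np.cos(y),np.sin(y)]),np.array([-np.sin(y),np.cos(y)])
tx,ty=ax(yaw); D=F-g[:2]; A,B=D@tx+.05,D@ty+.05
w=(h[...,1]<70)&(h[...,2]>110)&(abs(Z-zt)<.008)&(A>-.02)&(B>-.02)&(A<.17)&(B<.17)&(A+B<.2)
print("px",w.sum(),"z",np.median(Z[w])-zt, "seen A",A[w].min(),A[w].max(),"B",B[w].min(),B[w].max())
H=g[:2]-.05*tx-.05*ty
try: L1,a1=line(F[w&(B<.03)&(A>0)],H,yaw,-1); 
except Exception as e: print("x leg",e)
try: L2,a2=line(F[w&(A<.03)&(B>0)],H,yaw+90,1); print("heel",inter(L1,L2),"expected",H)
except Exception as e: print("y leg",e)
E
python3 chk.py w5.png
```

```text
11.775 [0.5326 0.229  0.1024] toolyaw 163.45 down [-0.0018 -0.0012 -1.    ] w 0.020040001625766364
px 16020 z 0.0013868194260223815 seen A -7.804864715600657e-05 0.09648451253648939 B 0.00024024444404664724 0.1469028347302077
 line ang 99.48 resid med 0.0039 width 0.0447 len 0.0916
 line ang 208.47 resid med 0.0001 width 0.0301 len 0.1330
heel [0.5792133  0.19758043] expected [0.60038464 0.20870328]
```

View pics/w5.png

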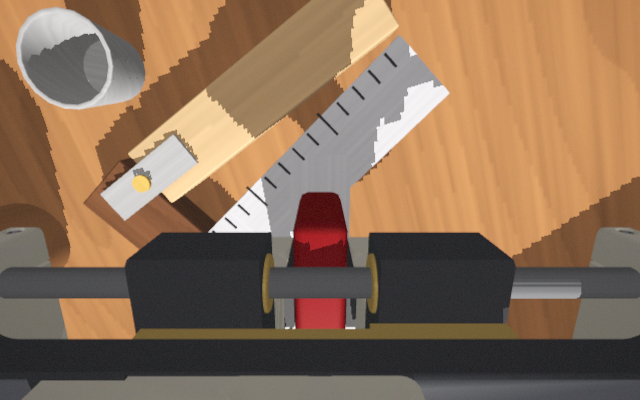

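```bash
python3 -m inch '0 0 -0.7 0 0 0;0 0 -0.8 0 0 0;0 0 -0.7 0 0 0;0 0 -0.5 0 0 0;0 0 -0.2 0 0 0;0 0 0 0 0 0;0 0 0 0 0 0'; python3 chk.py w6.png
```

```text
t: 12.7
eef_pos: [0.534, 0.2299, 0.0173]
ee_rot: [-0.651, 1.57, 0.631]
force: [0.6, -0.3, -3.1]
width: 0.0199
12.7 [0.534  0.2299 0.0173] toolyaw 163.42 down [ 1.e-03  7.e-04 -1.e+00] w 0.01987736383502544
px 15998 z 0.0012181565543381324 seen A -1.9322107733706073e-05 0.09653892223030791 B 9.69314406855451e-05 0.14682435095964813
 line ang 99.41 resid med 0.0039 width 0.0446 len 0.0917
 line ang 208.45 resid med 0.0001 width 0.0301 len 0.1330
heel [0.580573  0.1985414] expected [0.60171477 0.20964925]
```

```bash
python3 -m inch '0.12 -0.22 0 0 0 0;0.12 -0.22 0 0 0 0;0.12 -0.22 0 0 0 0;0.12 -0.22 0 0 0 0;0 0 0 0 0 0;0 0 0 0 0 0';  python3 -m inch '0.18 0.1 0 0 0 0;0.18 0.1 0 0 0 0;0.18 0.1 0 0 0 0;0 0 0 0 0 0;0 0 0 0 0 0'; python3 chk.py w7.png
```

```text
t: 13.5
eef_pos: [0.5483, 0.2032, 0.0167]
ee_rot: [-1.199, 1.57, 0.082]
force: [0.6, -0.2, -4.5]
width: 0.0199
t: 14.12
eef_pos: [0.5645, 0.2126, 0.0166]
ee_rot: [-0.632, 1.57, 0.649]
force: [-0.0, 1.4, -4.5]
width: 0.0196
14.125 [0.5645 0.2126 0.0166] toolyaw 163.42 down [ 8.e-04  6.e-04 -1.e+00] w 0.019552904245022897
px 15992 z 0.0012177774230081873 seen A 9.625957255549739e-05 0.09654151757140139 B 0.0001024617341300188 0.14681393246322938
 line ang 163.44 resid med 0.0000 width 0.0696 len 0.0779
 line ang 208.36 resid med 0.0001 width 0.0299 len 0.1330
heel [0.62010884 0.18609779] expected [0.63223811 0.19233825]
```

View pics/w7.png

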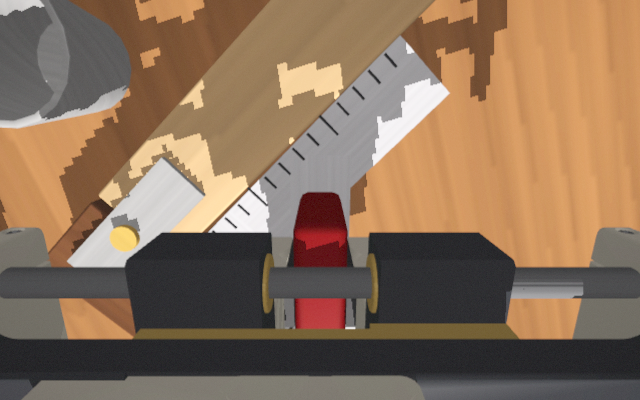

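The ruled leg lies along the post, which is nearly square. By the estimate about 2 to 3 mm remain to each timber, so I'll press gently and watch the force.

```bash
python3 -m inch '0.044 0.024 0 0 0 0;0.044 0.024 0 0 0 0;0 0 0 0 0 0;0 0 0 0 0 0'; python3 -m inch '0.03 -0.06 0 0 0 0;0 0 0 0 0 0;0 0 0 0 0 0'; cat > f.py <<'E'
from h import *
x=np.array([np.cos(np.radians(118.35)),np.sin(np.radians(118.35))]); y=np.array([-x[1],x[0]])
F=[]
for i in range(6): s=arm.get_state(); F.append(s['force']); arm.grab_frame("wrist")
F=np.mean(F,0); D=s['eef_pos'][:2]-[.5678,.2123]
print(s['t'],"Fx(post) %.1f Fy(rail) %.1f Fz %.1f"%(F[:2]@x,F[:2]@y,F[2]),"off mm",D@x*1e3,D@y*1e3,s['eef_pos'][2],s['moment'].round(2),s['width'])
E
python3 f.py
```

```text
t: 14.68
eef_pos: [0.5648, 0.2125, 0.0161]
ee_rot: [2.352, 1.567, -2.65]
force: [-6.5, 0.6, -0.2]
width: 0.0199
t: 15.05
eef_pos: [0.5657, 0.2109, 0.0159]
ee_rot: [2.317, 1.567, -2.685]
force: [-6.1, 0.2, -1.6]
width: 0.0199
15.3 Fx(post) 3.8 Fy(rail) 5.0 Fz -1.8 off mm -0.22417388025162796 2.5715872885757793 0.015889159042543163 [ 0.45  2.33 -0.11] 0.0199087765296948
```

```bash
python3 -m inch '0.06 0.03 0 0 0 0;0.03 -0.06 0 0 0 0;0.03 -0.06 0 0 0 0;0 0 0 0 0 0;0 0 0 0 0 0'; python3 f.py; python3 chk.py w8.png
python3 - <<'E'
from h import *
d=arm.grab_frame("scene"); np.savez("sc.npz",**d)
a=cv2.resize(d["frame"][145:225,300:440,::-1],None,fx=5,fy=5,interpolation=cv2.INTER_CUBIC)
cv2.imwrite("pics/sc.png",a)
E
```

```text
t: 15.98
eef_pos: [0.5662, 0.2099, 0.0154]
ee_rot: [1.926, 1.564, -3.076]
force: [-22.1, 12.9, 2.6]
width: 0.02
16.225 Fx(post) 22.4 Fy(rail) 13.0 Fz 3.1 off mm -1.315549115041054 2.58713797239956 0.0154221786355688 [5.15 8.1  0.16] 0.019747418207939783
16.275 [0.5661 0.2099 0.0154] toolyaw 163.4 down [-7.3e-03 -6.0e-04 -1.0e+00] w 0.01980427998057471
px 15743 z 0.0014312842585902583 seen A 0.00046291928638864804 0.09651708399376495 B 0.0003157989515797377 0.1473869096595925
 line ang 97.33 resid med 0.0044 width 0.0460 len 0.0895
 line ang 208.65 resid med 0.0001 width 0.0296 len 0.1321
heel [0.6099529 0.1780416] expected [0.63388999 0.18963995]
```

View pics/sc.png

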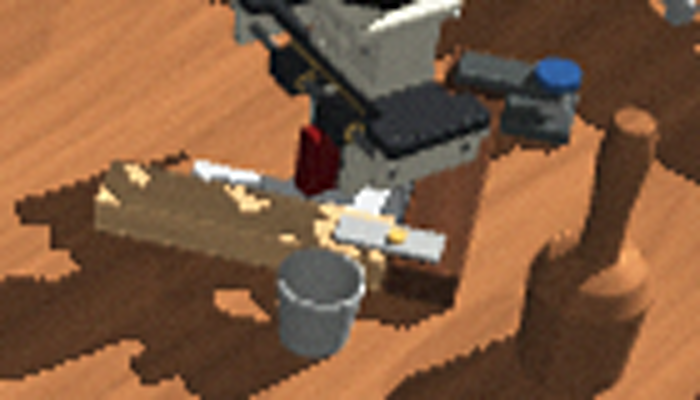

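View pics/w8.png

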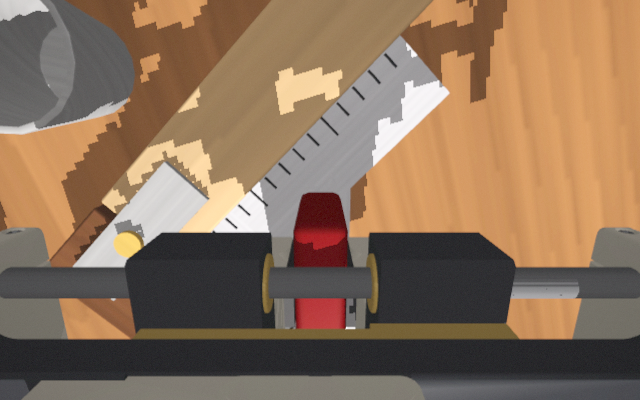

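```bash
python3 -m inch '-0.01 0.02 0 0 0 0;0 0 0 0 0 0;0 0 0 0 0 0;0 0 0 0 0 0'; python3 f.py; python3 - <<'E'
from meas import *
d=arm.grab_frame("wrist"); P=cloud(d); Z=P[...,2]; F=flat(d,.028)[...,:2]; h=cv2.cvtColor(d["frame"],cv2.COLOR_RGB2HSV)
s=arm.get_state(); g=s['eef_pos'][:2]; an=np.radians(118.4); x=np.array([np.cos(an),np.sin(an)]); y=np.array([-x[1],x[0]])
A,B=(F-g)@x+.05,(F-g)@y+.05; v=np.arange(400)[:,None]+0*A
m=(Z>.022)&(Z<.033)&(A>-.06)&(A<.02)&(B>.045)&(v<225)&(h[...,1]>60)
L,a=line(F[m],g-.05*x-.05*y,208.4,-1); print("post ang",a%360,"lean vs 118.35",np.radians(208.35-a%360),"edge A at B=.1", ((L[2:]-g)@x+.05)*1e3)
print("post tip B seen",B[m].max())
for n in ["top","scene"]:
    d=arm.grab_frame(n); P=cloud(d); Z=P[...,2]; h=cv2.cvtColor(d["frame"],cv2.COLOR_RGB2HSV)
    F=flat(d,.028)[...,:2]; C=np.array([.6355,.192]);a,b=(F-C)@x,(F-C)@y
    k=(Z>.02)&(Z<.036)&(a>-.04)&(a<-.008)&(b>.1)&(b<.25); print(n,k.sum(),"post end b",np.percentile(b[k],98) if k.sum() else None)
    F=flat(d,.008)[...,:2]; a,b=(F-C)@x,(F-C)@y
    k=(abs(Z-.008)<.006)&(h[...,1]<90)&(a>0.003)&(a<.035)&(b>.1)&(b<.2); print(n,k.sum(),"leg end b",np.percentile(b[k],98) if k.sum() else None)
E
```

```text
t: 16.88
eef_pos: [0.5661, 0.21, 0.0154]
ee_rot: [2.016, 1.564, -2.986]
force: [-19.0, 10.7, 1.8]
width: 0.0197
17.125 Fx(post) 19.1 Fy(rail) 12.0 Fz 2.4 off mm -1.2603360876519791 2.556338475560947 0.015391507290689034 [4.18 7.19 0.1 ] 0.02019856558120344
 line ang 208.64 resid med 0.0000 width 0.0641 len 0.1133
post ang 208.64012 lean vs 118.35 -0.005063468 edge A at B=.1 -0.014387204209001525
post tip B seen 0.15835889639513567
top 221 post end b 0.19853737695382928
top 99 leg end b 0.1492257791414013
scene 190 post end b 0.19849281200667881
scene 17 leg end b 0.15036466388326428
```

```bash
python3 -c "
from station import arm
print(arm.job_done()); s=arm.get_state(); print(s['t'],s['force'],s['width'])"
```

```text
the job is handed in; nothing more can be done
None
the job is handed in; nothing more can be done
```

I gripped the square by its red handle, lifted it about 90 mm and turned it about 59°. I lowered it into the frame's opening, pushed the post square and pressed the square into the corner. I handed the job in at about 17 s of the 51 s, still gripping and pressing; the interface gives no verdict.

**Last checks before handing in:**
- **Pressing:** about 19 N against the post and 12 N against the rail. These come from the wrist force along the frame's axes, not from a contact reading.
- **Post:** measured lean about -0.005 rad, within the 0.02 limit, with the square's leg flush along it.
- **Square in line with the rail:** last measured about 0.3° (0.005 rad) off, just before I eased the push by about 0.7 mm.
- **Flatness:** the tool was about 0.007 rad off vertical. I did not measure the square's own tilt, but its top face was at the expected height.
- **Depth along the post:** the end of the square's leg measured 48 to 49 mm short of the end of the post, against 50 mm expected. That puts the heel about 1 to 2 mm off in that direction.
- **Grip:** the fingers were holding at 20 mm, the handle's thickness.
- **Other things on the bench:** I did not measure their positions again. The tin and mallet looked undisturbed in the last scene picture.

**What disagreed:** the square met the rail 2.6 mm short of where my picture measurement put the corner, and went 1.3 mm past it towards the post. I put this down to camera calibration, since the leg and post-end check fits the square being home. I had no direct view of the heel at the end, because the gripper hid it.

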